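# Park the wireless enabling grip on its latch hook

## Task

Take the yellow wireless enabling grip out of its charger and hang it by the steel bar at its top on the parking post's hook, easing the bar down past the red spring latch until it sits in the bottom of the hook and the latch has snapped shut over it. Still gripping it, tug it straight down with about 9 newtons for a full second to confirm that it is held, then let go and leave it hanging freely. Be gentle: never load the hook with more than 16 newtons, keep the grip upright, and do not disturb the other things on the cart.

Things in the scene. Friction and masses are not known exactly. Their poses are not given: they have to be found in the camera images.
- grip: Wireless enabling grip, 0.2 to 0.45 kg, upright in its charger: yellow handle 36 (x) x 42 (y) mm, black cap up to z = 118, then two black rails (10 mm in x, 7 in y, outer faces 40 apart in y) to z = 176, joined at the top by a steel bar. Window inside: 26 wide (y), z = 118 to 167.5. Origin: centre of the underside, z up. Hold by the rails' outer faces near the bar, fingers down.
- grip_bar (a point): Centre of the grip's steel bar, which is 5 mm thick and runs along y, 170 mm above the grip's underside; axes as grip.
- charger: Grey charger of the yellow grip, fixed. Pocket 42 x 48 mm inside, floor at z = 8, rim at z = 50 mm: lift the grip 50 mm or more to clear it. Origin: centre of the pocket, at table height; yaw as the grip's. Which of the two charger places it takes varies.
- battery_charger: Black charger of the same form, fixed, holding a grey battery pack; leave alone. Origin as the other's.
- holder: Parking post: aluminium profile 30 x 30 mm, 250 mm high, foot 100 x 90 mm, fixed. Origin: table height, middle of the post's front face. From there a rigid hook of 8 mm rod stands out to -x. From its bowl: inner width 14 (x = -7 to 7), underside z = -8, free tip at x = -11 rising to z = 24, rear leg at x = 11, rod back to the post at z = 19 to 27. Bring the grip from -x, bar along y above the tip, tip through the window.
- hook_place (a point): Nominal lowest inner point of the hook's bowl, fixed to the post 52 mm before its front face, 212 mm above the table; x towards the post, z up. The hook's yellow block is clamped in the post's slot by hand: the true bowl lies up to 3 mm above or below this point and has to be felt for. With the bar seated, the bar's centre is 2.5 mm above the true bowl.
- latch (a joint): Red spring latch, 13.5 mm long, closing the hook's mouth; hinged on the rear leg 20.5 mm above the bowl. 0 = shut (level, reaching the tip); grows as it swings down into the hook (rad, to 1.55). The grip's weight does not open it; with the bar over the bowl's middle it yields to about 5 to 11 N of load, lets the bar by when the bar's centre is 6 to 10 mm above the bowl, and snaps shut over it.
- battery: Grey battery pack, 34 x 40 x 101 mm, standing in the black charger; leave alone. Origin at its underside.
- car: Black model car, 115 x 66 x 40 mm, on the mat; leave alone. Origin at its underside.
- screwdriver: Screwdriver, 190 mm long, lying on the mat along its x axis; leave alone.
- spare_finger: Spare gripper finger, white jaw on a 30 mm square aluminium foot, 72 mm high, standing on the mat; leave alone.
Mind the look-alikes: they are no part of the job. Leave any green look-alike of the holder alone. Of the things like the grip, leave any that is pink; of the rest the smaller one is meant.

How it is judged:
By the outcome, as a careful person would: the job done as asked, in the order asked, and still so for the second after the job is handed in, with the robot touching nothing.
It also fails if it takes over 64 s, if anything falls off the work surface, if the arm or the gripper's body presses on something with over 40 N, if the wrist force passes 120 N, or if a joint passes its speed limit or range.

## Robot

A 6-joint arm with a two-finger parallel gripper is mounted at the origin on the work surface. World frame = base frame: x ahead of the robot, y to its left, z up, the work surface at z = 0. Lengths are in m, angles in degrees, forces in N, time in s.
With the tool pointing down it reaches from about 0.375 to 0.975 m from the base axis. Payload 3.8 kg.
Tool frame: the origin (TCP) lies between the finger pads; the fingertips stand tip_extent ahead of it and the grasp point (between the pads) lies 2 mm behind it (tip_extent is the distance from the TCP to the fingertips, in m); z points along the fingers, y is the line along which they close (so a half turn about z gives the same grasp; the last joint's range is limited). The gripper opens to 88 mm and grips with 3 to 60 N. Pads are 18 mm wide; open, the fingers measure 123 mm over their backs; the gripper's body (75 mm by 187 mm) begins 45 mm behind the grasp point.
Start: joints at [65.323, 15.12, 91.902, -0, 72.978, -2.114], TCP at [0.259, 0.623, 0.256] pointing down, gripper open.
Joint ranges: [-150.88, 150.88], [-54.13, 125.18], [17.81, 147.31], [-75.09, 255.09], [0, 152.58], [-146.25, 146.25]. Speed limits (degrees/s): [147.25, 147.25, 180, 180, 180, 180].

## Interface

Orientations are given as a 3x3 rotation matrix whose columns are the frame's x, y, z axes.
In Python, from plant import read_state, grab_frame, camera_info, job_done, tip_extent gives the robot as it stands.
- The arm moves only by the tool send_rows, never from a script. Its argument "increments" is a list of rows, each a list of 7 numbers: the shift along the world's x, y, z in cm, then the turn, a rotation vector about the world's x, y, z in degrees, then the gripper command: -1 is shut, 1 is fully open, values between are in proportion. In form: [[x, y, z, ax, ay, az, claw], ...]. A call has exactly 8 rows; each row shifts and turns the commanded pose from where the row before left it; what a row does not reach is not made up. A row lasts 1/8 s, in which the tool goes at most 62.5 mm and 10.7 degrees, less where a joint would pass 70% of its speed; a pose out of reach is approached as far as the arm can. A call with a gripper value outside its range is refused whole. The fingers move at their own pace and stop on an object; "newtons" is the grip in N (left out, the last holds). Time passes only in rows, so rows that do not move let the fingers close, or fill a call up. It gives the time, the measured TCP pose, the force, the opening and the grip force at its end, in the units of the state.
- read_state(): the state, without advancing time (a new reading comes with each control period).
- grab_frame(name): name is "scene" or "side" or "wrist"; returns the picture (384x512x3 uint8, blue, green, red); there is no depth.
- camera_info(name): a dict with "camera_matrix" (3x3 intrinsics, pixels), "R" (3x3) and "t" (3): a world point X has camera coordinates R X + t; the wrist camera has in their place "tool_from_camera" (4x4, takes a point from camera to tool coordinates, whose origin is the TCP and whose axes are the flange's). Camera axes: x right, y down, z forward; pixel columns grow to the right and rows downward; lengths in m; the calibration is good to about 2 mm. A picture is of the moment at which its call begins: read the wrist's pose just before it. camera_info takes no time and is no camera call.
- job_done(): hands the job in; it is judged then, once.
The state is a dict: "time_s": time; "joints": joint angles; "qd": joint speeds; "tau": joint torques, N m; "eef_pos": TCP position; "eef_rot": TCP orientation; "wrist_force": force on the tool from outside, world axes, zero at the start; "ft_torque": the same for the moment, N m; "opening": finger opening in m; "grasp_force": force on a finger pad.
Only numpy, scipy, OpenCV 4.12 (cv2) and the standard library are available. Lean on these libraries where they do the work, as an engineer would, in place of code of your own. Each camera call takes 0.05 s, during which the arm holds its last target. There are 200 camera calls.

## Working session

There is one attempt and no reset: what is moved stays moved. The work goes in short steps, Python scripts to look and compute and a tool call to move; the robot and the scene stay as the last step left them, time stands still between calls to the robot, and variables do not carry over. Pictures are saved under pics/ and viewed, at most 10 in all, crops included, and the job is handed in when it is done.

Besides the shell and the picture viewer there is one more tool, called after "Request:" as a command line: name --pt "numbers of a row" for each row, then --argument value for the rest. send_rows: Moves the arm, as the interface text tells. Its arguments: {"type":"object","properties":{"increments":{"type":"array","items":{"type":"array","items":{"type":"number"}}},"newtons":{"type":"number"}},"required":["increments"]}

```bash
mkdir -p pics; ls
python3 - <<'E'
from plant import *
import cv2,numpy as np
s=read_state();print({k:np.round(v,4).tolist() for k,v in s.items()},tip_extent)
for n in("scene","side","wrist"):
    im=grab_frame(n);cv2.imwrite(f"pics/{n}0.png",im);print(n,{k:np.round(v,4).tolist() for k,v in camera_info(n).items()})
a=[cv2.imread(f"pics/{n}0.png") for n in("scene","side")]
E
```

```text
pics
{'time_s': 0.0, 'joints': [65.322, 15.1671, 91.9779, 0.0011, 72.979, -2.1125], 'qd': [-0.0437, -0.0495, -0.0183, -0.0458, 0.0397, -0.1372], 'tau': [0.002, -50.211, -35.6876, 0.073, 0.0292, -0.0002], 'eef_pos': [0.2587, 0.6227, 0.2544], 'eef_rot': [[-0.9234, 0.3837, -0.0009], [0.3837, 0.9234, -0.002], [0.0001, -0.0022, -1.0]], 'wrist_force': [0.8821, -0.6195, -0.786], 'ft_torque': [0.0254, -0.0156, 0.0267], 'grasp_force': 0.0, 'opening': 0.0876} 0.017
scene {'camera_matrix': [[445.0038, 0.0, 255.8667], [0.0, 445.0038, 192.6176], [0.0, 0.0, 1.0]], 'R': [[-0.2183, 0.9757, 0.0164], [0.5788, 0.143, -0.8028], [-0.7857, -0.1658, -0.596]], 't': [0.1621, -0.2078, 1.7403]}
side {'camera_matrix': [[355.7736, 0.0, 256.1741], [0.0, 355.7736, 195.7664], [0.0, 0.0, 1.0]], 'R': [[0.7818, -0.6235, -0.0019], [-0.4381, -0.5472, -0.7131], [0.4436, 0.5584, -0.701]], 't': [-0.497, 0.3586, 0.8915]}
wrist {'camera_matrix': [[272.6331, 0.0, 254.4582], [0.0, 272.6331, 195.5433], [0.0, 0.0, 1.0]], 'tool_from_camera': [[0.0005, -0.9611, -0.2761, 0.0711], [1.0, 0.0004, 0.0005, 0.0007], [-0.0003, -0.2761, 0.9611, -0.128], [0.0, 0.0, 0.0, 1.0]]}
```

View pics/scene0.png

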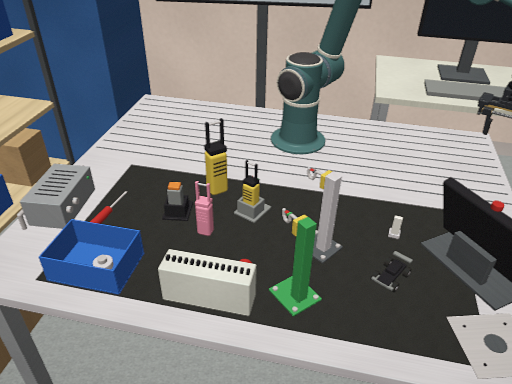

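View pics/side0.png

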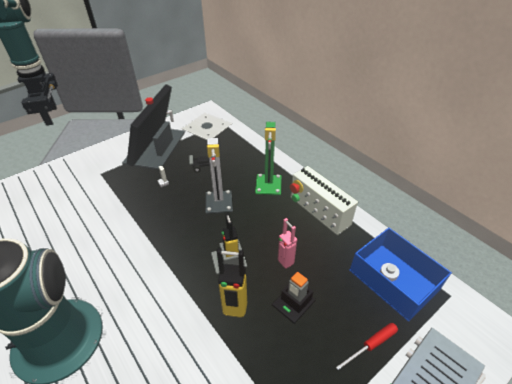

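Scene view: the yellow candidates are the large handset at about (216,160) and the small one standing in a grey charger at (250,195). The pink one at (204,212) is excluded. The smaller yellow one in the grey charger fits. The grey post at (328,215) is the holder; the green one at (300,265) is its look-alike. I'll confirm this in an enlarged crop.

Run:
```python
import cv2,numpy as np
a=cv2.imread("pics/scene0.png");b=cv2.imread("pics/side0.png")
f=lambda im,x,y,w,h,k:cv2.resize(im[y:y+h,x:x+w],(w*k,h*k),interpolation=cv2.INTER_CUBIC)
A=f(a,190,110,160,150,5)[:600,:800]
cv2.imwrite("pics/cA.png",cv2.resize(a[145:265,190:350],(800,600),interpolation=cv2.INTER_CUBIC))
cv2.imwrite("pics/cB.png",cv2.resize(b[125:325,180:320],(420,600),interpolation=cv2.INTER_CUBIC))
```

```text
(no output)
```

View pics/cA.png

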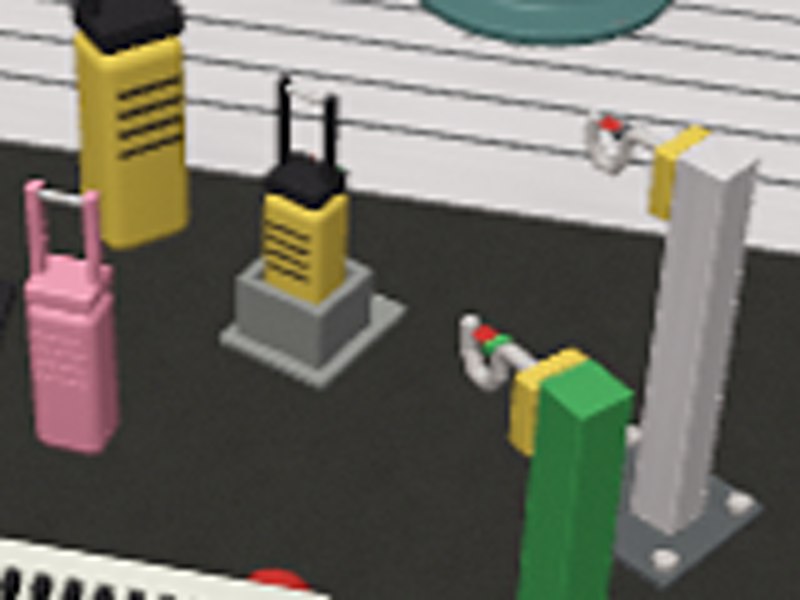

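View pics/cB.png

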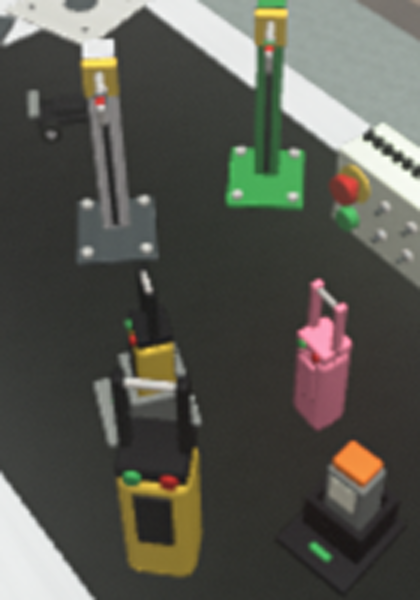

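Crop A confirms it: the smaller yellow grip sits in the grey charger, with bar ends at about scene (246.6,162) and (256.4,164.6). The holder is the grey post, with its top near (334,176) and its hook at (312,174). Next I cast rays for a rough position.

```bash
cat > h.py <<'E'
from plant import *
import cv2,numpy as np
def cam(n,s=None):
    c=camera_info(n);K=c["camera_matrix"]
    if n=="wrist":
        T=np.eye(4);T[:3,:3]=s["eef_rot"];T[:3,3]=s["eef_pos"];T=T@np.array(c["tool_from_camera"])
        return K,T[:3,:3],T[:3,3]
    R=np.array(c["R"]);return K,R.T,-R.T@np.array(c["t"])
def ray(C,p):
    K,R,o=C;d=R@np.linalg.inv(K)@np.array([p[0],p[1],1.]);return o,d/np.linalg.norm(d)
def plane(C,p,z):
    o,d=ray(C,p);return o+d*(z-o[2])/d[2]
def tri(*rs):
    A=sum(np.eye(3)-np.outer(d,d) for o,d in rs);b=sum((np.eye(3)-np.outer(d,d))@o for o,d in rs)
    X=np.linalg.solve(A,b);return X,[1e3*np.linalg.norm(np.cross(X-o,d)) for o,d in rs]
def proj(C,X):
    K,R,o=C;v=K@(R.T@(np.array(X)-o));return v[:2]/v[2]
E
python3 - <<'E'
from h import *
S=cam("scene");D=cam("side")
A=lambda x,y:(190+x/5-.4,145+y/5-.4)
B=lambda x,y:(180+x/3-.33,125+y/3-.33)
np.set_printoptions(precision=4,suppress=True)
print("bar",plane(S,A(283,85),.178),plane(S,A(332,98),.178))
print("bar tri",tri(ray(S,A(308,91)),ray(D,B(147,285))))
for p in[(677,163),(722,190),(760,160),(705,130)]:print("post",plane(S,A(*p),.25))
for p in[(83,42),(113,42),(84,60),(115,60)]:print("postD",plane(D,B(*p),.25))
for p in[(78,260),(157,258),(82,200),(150,198)]:print("footD",plane(D,B(*p),.008))
print("latch",tri(ray(S,A(610,125)),ray(D,B(99,102))))
print("slot base",plane(D,B(117,228),.01))
E
```

```text
bar [ 0.4748 -0.0913  0.178 ] [ 0.4813 -0.061   0.178 ]
bar tri (array([ 0.4808, -0.0766,  0.1791]), [np.float64(1.5282947633456165), np.float64(1.5282947633456299)])
post [0.6061 0.1392 0.25  ]
post [0.6239 0.1626 0.25  ]
post [0.5935 0.1787 0.25  ]
post [0.5734 0.15   0.25  ]
postD [0.5869 0.1745 0.25  ]
postD [0.6104 0.1556 0.25  ]
postD [0.5711 0.1484 0.25  ]
postD [0.5949 0.1293 0.25  ]
footD [0.5235 0.1304 0.008 ]
footD [0.5941 0.0778 0.008 ]
footD [0.5798 0.2092 0.008 ]
footD [0.6445 0.1618 0.008 ]
latch (array([0.556 , 0.1016, 0.234 ]), [np.float64(0.016537899173976505), np.float64(0.0165378991740493)])
slot base [0.5848 0.1431 0.01  ]
```

Run:
```python
from h import *
S=cam("scene");D=cam("side")
A=lambda x,y:(190+x/5-.4,145+y/5-.4)
B=lambda x,y:(180+x/3-.33,125+y/3-.33)
np.set_printoptions(precision=4,suppress=True)
for p in[(222,338),(320,385),(405,310)]:print("charger base",plane(S,A(*p),.006))
for p in[(236,285),(317,330),(372,272)]:print("charger rim",plane(S,A(*p),.05))
print("big base", plane(S,A(118,248),0),plane(S,A(188,232),0),plane(D,B(135,568),0),plane(D,B(192,572),0))
print("big bar",tri(ray(S,(215,123)),ray(D,B(150,383))))
print("bigrail tops", tri(ray(S,(208,122)),ray(D,B(120,375))),tri(ray(S,(222,120)),ray(D,B(182,378))))
```

```text
charger base [ 0.5013 -0.1227  0.006 ]
charger base [ 0.5304 -0.0545  0.006 ]
charger base [ 0.4474 -0.019   0.006 ]
charger rim [ 0.5029 -0.113   0.05  ]
charger rim [ 0.5331 -0.0563  0.05  ]
charger rim [ 0.4708 -0.0364  0.05  ]
big base [ 0.4208 -0.214   0.    ] [ 0.393  -0.1746 -0.    ] [ 0.3648 -0.2065  0.    ] [ 0.4016 -0.2407  0.    ]
big bar (array([ 0.3956, -0.2069,  0.2456]), [np.float64(1.2461644742842612), np.float64(1.2461644742843117)])
bigrail tops (array([ 0.3865, -0.2127,  0.2532]), [np.float64(18.319820786494613), np.float64(18.31982078649443)]) (array([ 0.4074, -0.2012,  0.253 ]), [np.float64(21.669208991457374), np.float64(21.66920899145738)])
```

Request:
send_rows --pt "0.9 -2.9 1 0 0 -7.5 1" --pt "0.9 -2.9 1 0 0 -7.5 1" --pt "0.9 -2.9 1 0 0 -7.5 1" --pt "0.9 -2.9 1 0 0 -7.5 1" --pt "0.9 -2.9 1 0 0 -7.5 1" --pt "0.9 -2.9 1 0 0 -7.5 1" --pt "0.9 -2.9 1 0 0 -7.5 1" --pt "0.9 -2.9 0 0 0 -7.5 1"

```text
time_s: 1.15
eef_pos: [0.3314, 0.3906, 0.3266]
eef_rot: [[-0.125, 0.992, 0.001], [0.992, 0.125, 0.001], [0.001, 0.001, -1.0]]
wrist_force: [-0.1, -0.3, -0.7]
opening: 0.0877
grasp_force: 0.0
```

Request:
send_rows --pt "0.9 -2.9 0 0 0 -7.5 1" --pt "0.9 -2.9 0 0 0 -7.5 1" --pt "0.9 -2.9 0 0 0 -7.5 1" --pt "0.9 -2.9 0 0 0 -7.5 1" --pt "0.9 -2.9 0 0 0 -7.5 1" --pt "0.9 -2.9 0 0 0 -7.5 1" --pt "0.9 -2.9 0 0 0 -7.5 1" --pt "0.9 -2.9 0 0 0 -7.5 1"

```text
time_s: 2.15
eef_pos: [0.4029, 0.1583, 0.3254]
eef_rot: [[0.797, 0.604, -0.0], [0.604, -0.797, -0.0], [-0.0, -0.0, -1.0]]
wrist_force: [0.5, 0.3, -0.4]
opening: 0.0883
grasp_force: 0.0
```

Request:
send_rows --pt "0.9 -2.9 0 0 0 -7.5 1" --pt "0.9 -2.9 0 0 0 -7.5 1" --pt "0.9 -2.9 0 0 0 -7.5 1" --pt "0.9 -2.9 0 0 0 -7.5 1" --pt "0.9 -2.9 0 0 0 -7.5 1" --pt "0.9 -2.9 0 0 0 -7.5 1" --pt "0.9 -2.9 0 0 0 -7.5 1" --pt "0 0 0 0 0 0 1"

```text
time_s: 3.15
eef_pos: [0.466, -0.045, 0.3253]
eef_rot: [[0.965, -0.262, -0.001], [-0.262, -0.965, 0.0], [-0.001, 0.0, -1.0]]
wrist_force: [-0.4, -0.7, 0.2]
opening: 0.0881
grasp_force: 0.0
```

Run:
```python
from h import *
import pickle
for n in("wrist","scene","side"):
    s=read_state();im=grab_frame(n);cv2.imwrite(f"pics/{n}1.png",im);pickle.dump(s,open(f"s_{n}1.pkl","wb"))
s=read_state();print(s["time_s"],s["eef_pos"],s["eef_rot"],s["joints"])
a=cv2.imread("pics/wrist1.png");print(proj(cam("wrist",s),[.478,-.077,.178]))
cv2.imwrite("pics/w1.png",cv2.resize(a,(800,600),interpolation=cv2.INTER_CUBIC))
```

```text
3.3 [ 0.46563928 -0.04302435  0.32546015] [[ 9.66043221e-01 -2.58379774e-01 -6.22201313e-04]
 [-2.58379335e-01 -9.66043281e-01  7.06647475e-04]
 [-7.83656812e-04 -5.21888042e-04 -9.99999557e-01]] [-8.35553010e+00 -9.98296402e+00  1.10766832e+02  3.54999107e-02
  7.92572891e+01  9.66117759e+01]
[284.32634192 168.41368259]
```

View pics/w1.png

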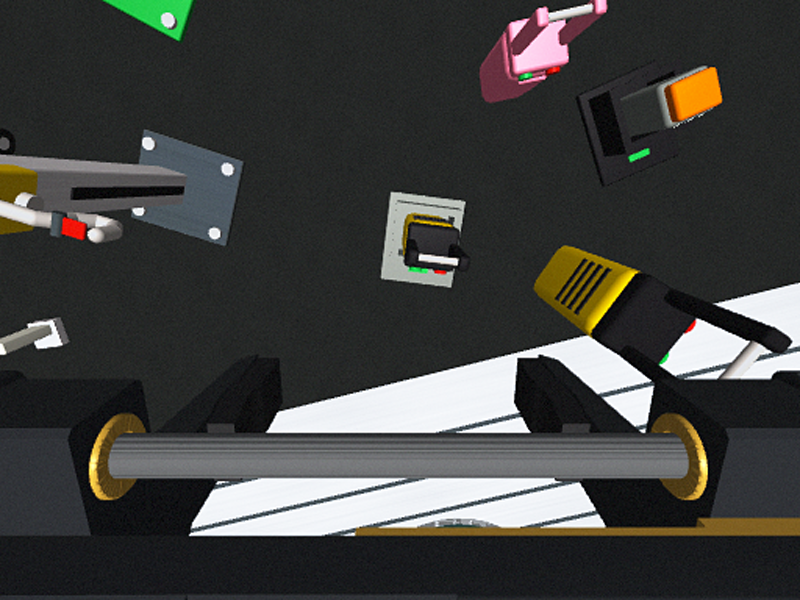

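The wrist view shows the small grip's bar at about (418–459, 261) in the enlarged picture, the grey charger around it, and the holder's foot and hook on the left at (100,230). I'll measure the bar, charger and foot in it.

Run:
```python
from h import *
import pickle
np.set_printoptions(precision=4,suppress=True)
s=pickle.load(open("s_wrist1.pkl","rb"));C=cam("wrist",s);S=cam("scene");D=cam("side")
a=cv2.imread("pics/wrist1.png");g=a.min(2)
k=1.5625
W=lambda x,y:(x/k-.18,y/k-.18)
m=np.zeros_like(g);m[160:175,262:300]=(g[160:175,262:300]>150)
ys,xs=np.nonzero(m);r=cv2.minAreaRect(np.c_[xs,ys].astype(np.float32));print("bar px",r,len(xs))
b=cv2.boxPoints(r);c=np.array(r[0]);
w=cv2.PCACompute(np.c_[xs,ys].astype(np.float32),None)[1][0];w=w if w[0]>0 else -w
p1,p2=c-w*10,c+w*10;P=plane(C,p1,.178),plane(C,p2,.178);v=P[1]-P[0]
print("bar ctr",plane(C,c,.1805),"dir",np.degrees(np.arctan2(v[1],v[0])))
sc=cv2.imread("pics/scene1.png");sg=sc.min(2)
print("tri",tri(ray(C,c),ray(S,(251.2,163))))
for n,pts,z in(("chg",[(391,192),(466,201),(454,288),(381,278)],.004),("screws",[(149,144),(228,169),(214,233),(138,211)],.008)):
    Q=np.array([plane(C,W(*p),z) for p in pts]);print(n,Q[:,:2].tolist(),Q.mean(0))
    for i in range(4):
        e=Q[(i+1)%4]-Q[i];print(np.linalg.norm(e),np.degrees(np.arctan2(e[1],e[0])))
```

```text
bar px ((277.0, 168.5), (11.0, 30.0), 90.0) 120
bar ctr [ 0.4806 -0.0717  0.1805] dir -107.98205137793076
tri (array([ 0.4809, -0.0734,  0.1798]), [np.float64(1.7054760580522825), np.float64(1.705476058052251)])
chg [[0.5286041316861084, -0.05383534952620387], [0.49991185250269854, -0.12565672386356927], [0.41379554566245486, -0.09302936040664156], [0.44514343014240787, -0.01965355856422054]] [ 0.4719 -0.073   0.004 ]
0.07734052428350034 -111.77646120119701
0.09208997312386112 159.2495267582278
0.07979159202188357 66.86667625074297
0.09018915420124188 -22.271823800029075
screws [[0.6345645377283518, 0.16305896952600854], [0.5924343220409124, 0.09686359299226799], [0.5370464507638023, 0.13409662068884384], [0.5781935625462293, 0.200692101614026]] [0.5856 0.1487 0.008 ]
0.07846517028792999 -122.47481783042693
0.06673915369604039 146.09007905253452
0.07828181709497964 58.2894731991657
0.0677786063130368 -33.72698140691502
```

Request:
send_rows --pt "0.3 -0.6 -1 0 0 -1.4 1" --pt "0.3 -0.6 -1 0 0 -1.4 1" --pt "0.3 -0.6 -1 0 0 -1.4 1" --pt "0.3 -0.6 -1 0 0 -1.4 1" --pt "0.3 -0.6 -1 0 0 -1.4 1" --pt "0 0 0 0 0 0 1" --pt "0 0 0 0 0 0 1" --pt "0 0 0 0 0 0 1"

```text
time_s: 4.3
eef_pos: [0.4813, -0.0736, 0.2763]
eef_rot: [[0.927, -0.375, 0.001], [-0.375, -0.927, -0.0], [0.001, -0.0, -1.0]]
wrist_force: [0.5, 0.1, -0.4]
opening: 0.088
grasp_force: 0.0
```

Run:
```python
from h import *
import pickle
s=read_state();im=grab_frame("wrist");cv2.imwrite("pics/wrist2.png",im);pickle.dump(s,open("s_wrist2.pkl","wb"))
C=cam("wrist",s);p=proj(C,[.4809,-.0734,.18]);print(s["eef_pos"],s["eef_rot"][:,1],p)
x,y=np.int32(p);x0,y0=x-80,y-60
print(x0,y0)
cv2.imwrite("pics/w2.png",cv2.resize(im[y0:y0+120,x0:x0+160],(800,600),interpolation=cv2.INTER_CUBIC))
```

```text
[ 0.48125758 -0.0736246   0.27627771] [-3.75450483e-01 -9.26842421e-01 -2.49599542e-04] [255.30887559 203.34105256]
175 143
```

View pics/w2.png

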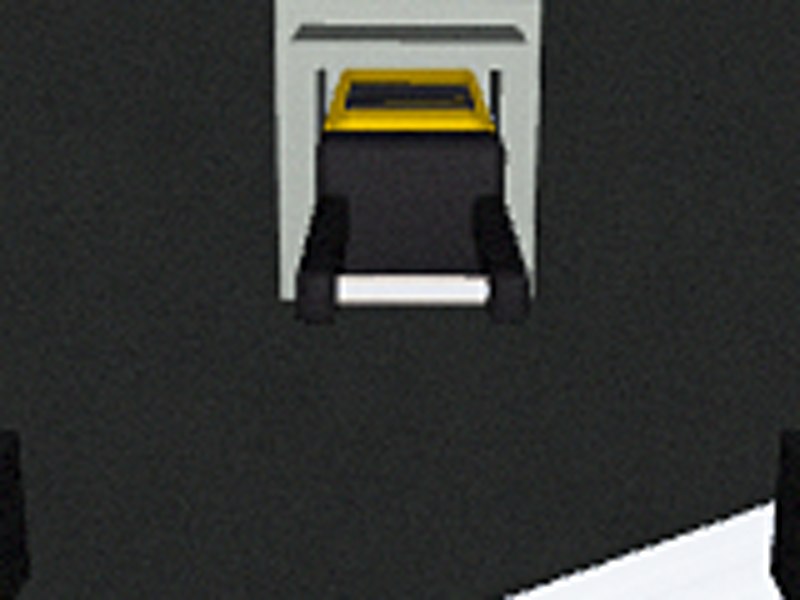

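The close view shows the bar level at crop (413,289), i.e. image (257.2,200.4), well aligned between the fingers.

Run:
```python
from h import *
import pickle
s=pickle.load(open("s_wrist2.pkl","rb"));C=cam("wrist",s)
P=plane(C,(257.2,200.4),.1795);print(P,P-s["eef_pos"])
a,b=plane(C,(175+335/5-.4,200.4),.1795),plane(C,(175+490/5-.4,200.4),.1795);print(np.linalg.norm(a-b))
```

```text
[ 0.48260666 -0.07584773  0.1795    ] [ 0.00134908 -0.00222313 -0.09677771]
0.026722049002563697
```

Request:
send_rows --pt "0.06 -0.11 -1.8 0 0 0 1" --pt "0.07 -0.11 -1.8 0 0 0 1" --pt "0 0 -1.8 0 0 0 1" --pt "0 0 -1.8 0 0 0 1" --pt "0 0 -1.8 0 0 0 1" --pt "0 0 -1.8 0 0 0 1" --pt "0 0 0 0 0 0 1" --pt "0 0 0 0 0 0 0.2" --newtons 40

```text
time_s: 5.35
eef_pos: [0.4827, -0.0759, 0.168]
eef_rot: [[0.927, -0.376, 0.001], [-0.376, -0.927, -0.0], [0.001, -0.0, -1.0]]
wrist_force: [0.8, -0.3, 0.2]
opening: 0.0801
grasp_force: 0.0
```

Request:
send_rows --pt "0 0 0 0 0 0 0" --pt "0 0 0 0 0 0 -0.1" --pt "0 0 0 0 0 0 -1" --pt "0 0 0 0 0 0 -1" --pt "0 0 0 0 0 0 -1" --pt "0 0 0 0 0 0 -1" --pt "0 0 0 0 0 0 -1" --pt "0 0 0 0 0 0 -1"

```text
time_s: 6.35
eef_pos: [0.4824, -0.076, 0.1679]
eef_rot: [[0.927, -0.376, 0.0], [-0.376, -0.927, -0.0], [0.0, 0.0, -1.0]]
wrist_force: [0.4, -0.1, 2.7]
opening: 0.0396
grasp_force: 40.0
```

Request:
send_rows --pt "0 0 0.5 0 0 0 -1" --pt "0 0 1.2 0 0 0 -1" --pt "0 0 1.8 0 0 0 -1" --pt "0 0 2 0 0 0 -1" --pt "0 0 2.2 0 0 0 -1" --pt "0 0 2.2 0 0 0 -1" --pt "0 0 2 0 0 0 -1" --pt "0 0 1 0 0 0 -1"

```text
time_s: 7.35
eef_pos: [0.4831, -0.076, 0.2993]
eef_rot: [[0.927, -0.376, 0.003], [-0.376, -0.927, -0.001], [0.003, -0.001, -1.0]]
wrist_force: [-0.8, 0.6, -2.5]
opening: 0.0394
grasp_force: 40.0
```

Request:
send_rows --pt "0.3 1 0 0 0 6.5 -1" --pt "0.3 1 0 0 0 6.5 -1" --pt "0.3 1 0 0 0 6.5 -1" --pt "0.3 1 0 0 0 6.5 -1" --pt "0.3 1 0 0 0 6.5 -1" --pt "0.3 1 0 0 0 6.5 -1" --pt "0.3 1 0 0 0 6.5 -1" --pt "0.3 1 0 0 0 6.5 -1"

```text
time_s: 8.35
eef_pos: [0.5062, 0.0045, 0.2968]
eef_rot: [[0.865, 0.502, -0.0], [0.502, -0.865, 0.0], [-0.0, -0.0, -1.0]]
wrist_force: [0.2, 0.7, -2.5]
opening: 0.0393
grasp_force: 40.0
```

Request:
send_rows --pt "0.3 1 0 0 0 6.5 -1" --pt "0.3 1 0 0 0 6.5 -1" --pt "0.3 1 0 0 0 6.5 -1" --pt "0.4 1 0 0 0 7.5 -1" --pt "0 0 0 0 0 0 -1" --pt "0 0 0 0 0 0 -1" --pt "0 0 0 0 0 0 -1" --pt "0 0 0 0 0 0 -1"

```text
time_s: 9.35
eef_pos: [0.5192, 0.0438, 0.2968]
eef_rot: [[0.546, 0.837, 0.0], [0.837, -0.546, -0.0], [-0.0, 0.0, -1.0]]
wrist_force: [0.3, 0.1, -2.8]
opening: 0.0399
grasp_force: 40.0
```

Run:
```python
from h import *
import pickle
for n in("wrist","scene","side"):
    s=read_state();im=grab_frame(n);cv2.imwrite(f"pics/{n}3.png",im);pickle.dump(s,open(f"s_{n}3.pkl","wb"))
print(s["time_s"],s["eef_pos"],s["eef_rot"],s["joints"],s["wrist_force"],s["opening"])
print(proj(cam("wrist",s),[.5575,.1025,.23]),proj(cam("wrist",s),[.598,.157,.25]))
a=cv2.imread("pics/wrist3.png")
cv2.imwrite("pics/w3.png",cv2.resize(a,(800,600),interpolation=cv2.INTER_CUBIC))
```

```text
9.45 [0.51924649 0.04390511 0.29673585] [[ 5.46138685e-01  8.37694776e-01 -5.96697096e-06]
 [ 8.37694775e-01 -5.46138684e-01 -3.41345593e-05]
 [-3.18531357e-05  1.36437029e-05 -9.99999999e-01]] [ 2.09553735e+00 -3.05909356e+00  1.07552818e+02 -2.00578748e-03
  7.55066884e+01  3.51985511e+01] [-0.57032142 -0.22795599 -2.3721645 ] 0.039500244855364866
[254.91098193 119.9054011 ] [262.68895953  -7.76079257]
```

View pics/w3.png

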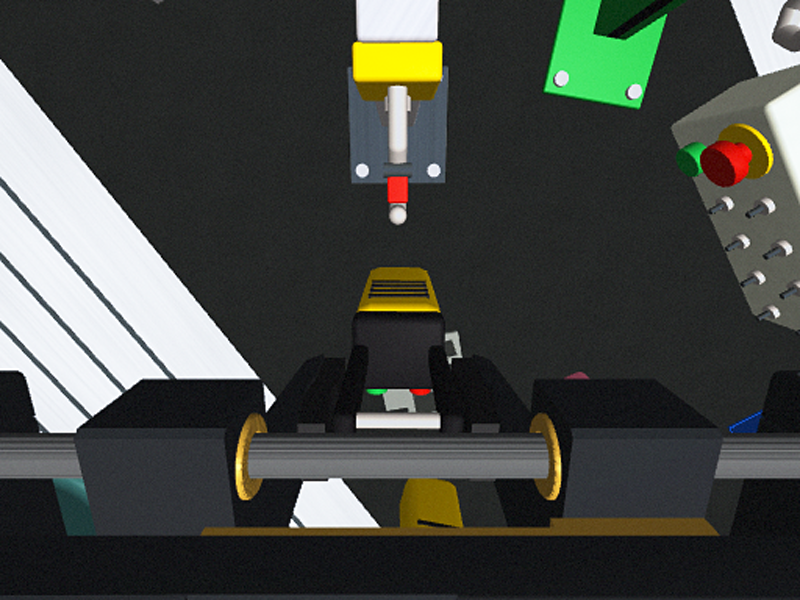

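Wrist view: the hook tip ball is at (397,214) enlarged, the red latch at (398,189), the rod at x≈398 and the bar at (398,421). Yaw is aligned. Now to compute the offset, cross-checked with the latch tip in the side and scene views.

Run:
```python
from h import *
import pickle
np.set_printoptions(precision=4,suppress=True)
s=pickle.load(open("s_wrist3.pkl","rb"));C=cam("wrist",s);k=1.5625
W=lambda x,y:(x/k-.18,y/k-.18)
a=cv2.imread("pics/wrist3.png").astype(int)
red=((a[...,2]>150)&(a[...,1]<70)&(a[...,0]<70)).astype(np.uint8);red[:100]=0;red[140:]=0;red[:,:230]=0;red[:,280:]=0
ys,xs=np.nonzero(red);print("latch px",xs.min(),xs.max(),ys.min(),ys.max(),xs.mean())
R=s["eef_rot"];T=lambda P:R.T@(P-s["eef_pos"])
for n,p,z in(("tip",W(397.5,214),.233),("rod",W(398,120),.239),("latchtip",(xs.mean(),ys.max()+.5),.235),("latchhinge",(xs.mean(),ys.min()-.5),.235),("bar",W(398,421),.309),("postL",W(357,42),.25),("postR",W(439,42),.25),("footL",W(351,183),.006),("footR",W(445,183),.006)):
    P=plane(C,p,z);print(n,P,"tool mm",1e3*T(P))
for n in("scene","side"):
    b=cv2.imread(f"pics/{n}3.png");c=cam(n);p=proj(c,[.556,.1016,.234]).astype(int);print(n,p)
    print(proj(c,plane(C,W(397.5,214),.233)), proj(c,s["eef_pos"]+[0,0,.01]))
A,B=[cv2.resize(cv2.imread(f"pics/{n}3.png")[y-50:y+50,x-33:x+33],(396,600),interpolation=cv2.INTER_CUBIC) for n,x,y in(("scene",305,165),("side",215,165))]
cv2.imwrite("pics/c3.png",np.hstack([A,B]))
```

```text
latch px 248 260 113 129 254.0275229357798
tip [0.551  0.0933 0.233 ] tool mm [58.7943 -0.429  63.7522]
rod [0.5716 0.1246 0.239 ] tool mm [96.3354 -0.2373 57.7509]
latchtip [0.5536 0.0975 0.235 ] tool mm [63.7565 -0.5604 61.7521]
latchhinge [0.5596 0.1067 0.235 ] tool mm [74.7703 -0.5615 61.7516]
bar [0.5199 0.0454 0.309 ] tool mm [  1.691   -0.2459 -12.2456]
postL [0.5727 0.1534 0.25  ] tool mm [121.0068 -15.1276  46.7494]
postR [0.5976 0.1372 0.25  ] tool mm [121.0286  14.6033  46.7505]
footL [0.5216 0.1287 0.006 ] tool mm [ 72.4124 -44.3948 290.7501]
footR [0.596  0.0802 0.006 ] tool mm [ 72.4599  44.4017 290.7534]
scene [311 169]
[308.6069 168.4448] [293.4734 135.2293]
side [212 158]
[212.8338 161.0234] [210.7279 153.1042]
```

View pics/c3.png

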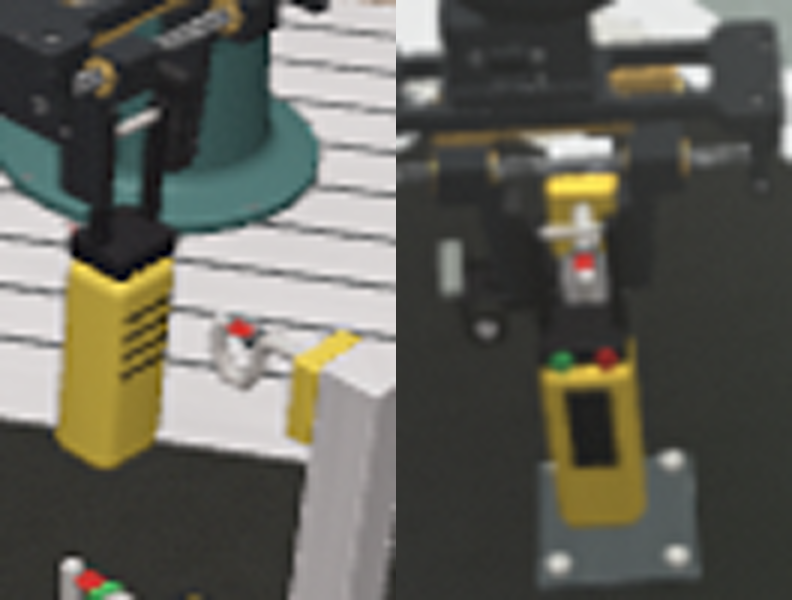

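Request:
send_rows --pt "0 0 -1 0 0 0 -1" --pt "0 0 -1 0 0 0 -1" --pt "0 0 -1 0 0 0 -1" --pt "0 0 -1 0 0 0 -1" --pt "0 0 -1 0 0 0 -1" --pt "0 0 -0.97 0 0 0 -1" --pt "0 0 0 0 0 0 -1" --pt "0.27 0.42 0 0 0 0 -1"

```text
time_s: 10.5
eef_pos: [0.5222, 0.0483, 0.2372]
eef_rot: [[0.546, 0.838, 0.0], [0.838, -0.546, 0.0], [0.0, 0.0, -1.0]]
wrist_force: [-1.0, 0.8, -3.2]
opening: 0.0396
grasp_force: 40.0
```

Request:
send_rows --pt "0.27 0.42 0 0 0 0 -1" --pt "0.27 0.42 0 0 0 0 -1" --pt "0.27 0.42 0 0 0 0 -1" --pt "0.27 0.42 0 0 0 0 -1" --pt "0.27 0.42 0 0 0 0 -1" --pt "0.27 0.42 0 0 0 0 -1" --pt "0.27 0.42 0 0 0 0 -1" --pt "0 0 0 0 0 0 -1"

```text
time_s: 11.5
eef_pos: [0.5411, 0.078, 0.237]
eef_rot: [[0.545, 0.838, -0.0], [0.838, -0.545, -0.0], [-0.0, 0.0, -1.0]]
wrist_force: [0.2, -0.2, -2.8]
opening: 0.0389
grasp_force: 40.0
```

Run:
```python
from h import *
import pickle
for n in("wrist","scene","side"):
    s=read_state();im=grab_frame(n);cv2.imwrite(f"pics/{n}4.png",im);pickle.dump(s,open(f"s_{n}4.pkl","wb"))
print(s["time_s"],s["eef_pos"],s["wrist_force"],s["ft_torque"])
w=cv2.imread("pics/wrist4.png")
A=cv2.resize(w[210-75:210+105,254-60:254+60],(400,600),interpolation=cv2.INTER_CUBIC)
B=cv2.resize(cv2.imread("pics/scene4.png")[125:215,280:340],(400,600),interpolation=cv2.INTER_CUBIC)
cv2.imwrite("pics/c4.png",np.hstack([A,B]))
```

```text
11.6 [0.54082678 0.0777459  0.23694745] [ 0.09346033  0.14067005 -2.57312103] [-0.08555618  0.07922654 -0.00505426]
```

View pics/c4.png

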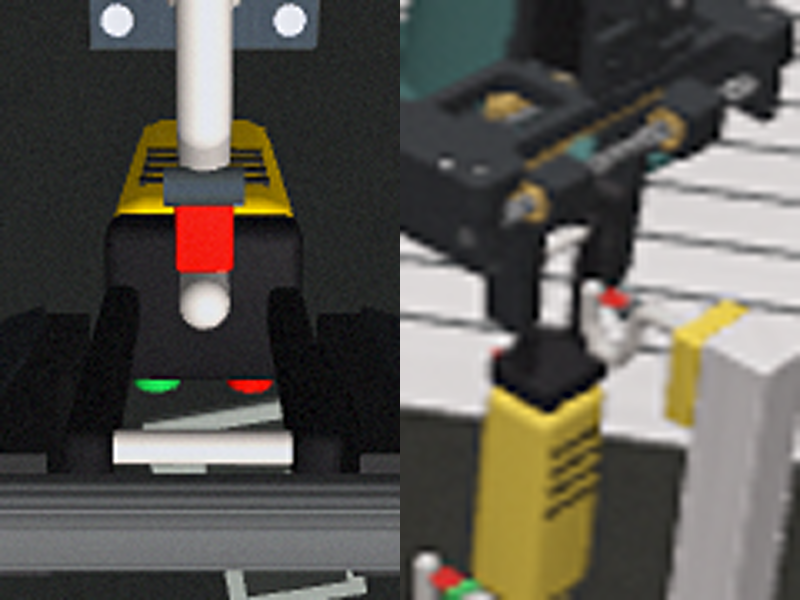

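Wrist crop: the bar is centred at (203,447) and the hook tip at (204,303), with rod and latch in line at x≈204. The tip faces the window and the cap is clear below it. I'll refine the remaining travel.

Run:
```python
from h import *
import pickle
np.set_printoptions(precision=2,suppress=True)
s=pickle.load(open("s_wrist4.pkl","rb"));C=cam("wrist",s);R=s["eef_rot"]
W=lambda x,y:(194+x/10*3-.35,135+y/10*3-.35)
for n,p,z in(("tip",(204,303),.232),("tipfront",(204,329),.232),("latch end",(204,271),.234),("latch hinge end",(204,206),.234),("hinge blk back",(204,170),.235),("bar",(203,447),.247)):
    for dz in(-.003,0,.003): print(n,dz,1e3*(R.T@(plane(C,W(*p),z+(dz if n!="bar" else 0))-s["eef_pos"])))
```

```text
tip -0.003 [15.9  -0.07  7.98]
tip 0 [17.12 -0.08  4.98]
tip 0.003 [18.35 -0.08  1.98]
tipfront -0.003 [11.37 -0.06  7.98]
tipfront 0 [12.7  -0.07  4.98]
tipfront 0.003 [14.02 -0.08  1.98]
latch end -0.003 [22.1  -0.08  5.98]
latch end 0 [23.21 -0.09  2.98]
latch end 0.003 [24.31 -0.09 -0.02]
latch hinge end -0.003 [32.71 -0.09  5.98]
latch hinge end 0 [33.58 -0.1   2.98]
latch hinge end 0.003 [34.44 -0.1  -0.02]
hinge blk back -0.003 [38.64 -0.1   4.98]
hinge blk back 0 [39.38 -0.1   1.98]
hinge blk back 0.003 [40.13 -0.11 -1.02]
bar -0.003 [  0.63  -0.24 -10.02]
bar 0 [  0.63  -0.24 -10.02]
bar 0.003 [  0.63  -0.24 -10.02]
```

Request:
send_rows --pt "0.22 0.34 0 0 0 0 -1" --pt "0.22 0.34 0 0 0 0 -1" --pt "0.22 0.34 0 0 0 0 -1" --pt "0.22 0.34 0 0 0 0 -1" --pt "0.22 0.34 0 0 0 0 -1" --pt "0.22 0.34 0 0 0 0 -1" --pt "0.22 0.34 0 0 0 0 -1" --pt "0 0 0 0 0 0 -1"

```text
time_s: 12.65
eef_pos: [0.5564, 0.1018, 0.237]
eef_rot: [[0.545, 0.838, -0.0], [0.838, -0.545, 0.0], [-0.0, -0.0, -1.0]]
wrist_force: [-0.8, -0.5, -2.1]
opening: 0.0397
grasp_force: 40.0
```

Run:
```python
from h import *
import pickle
np.set_printoptions(precision=2,suppress=True)
s=read_state();im=grab_frame("wrist");cv2.imwrite("pics/wrist5.png",im);pickle.dump(s,open("s_wrist5.pkl","wb"))
print(s["time_s"],s["eef_pos"],s["wrist_force"])
for x in(240,255):print(x,[(y,*im[y,x].tolist()) for y in range(228,296,2)])
C=cam("wrist",s)
for X in([0.6,0,-10],[28.1-28.3-11,0,5],[-.2-11,0,2],[-.2+6,0,3]):print(X,proj(C,s["eef_pos"]+s["eef_rot"]@np.array(X)/1e3))
```

```text
12.65 [0.56 0.1  0.24] [-0.79 -0.5  -2.11]
240 [(228, 38, 35, 35), (230, 40, 35, 36), (232, 36, 39, 42), (234, 38, 37, 37), (236, 29, 28, 31), (238, 39, 35, 36), (240, 38, 33, 34), (242, 40, 34, 37), (244, 37, 35, 36), (246, 36, 31, 35), (248, 24, 10, 29), (250, 82, 221, 25), (252, 59, 130, 32), (254, 39, 37, 39), (256, 36, 34, 35), (258, 38, 41, 39), (260, 36, 37, 35), (262, 40, 43, 41), (264, 88, 87, 93), (266, 182, 188, 193), (268, 221, 227, 228), (270, 237, 228, 226), (272, 230, 233, 230), (274, 57, 60, 60), (276, 44, 47, 45), (278, 39, 38, 38), (280, 68, 70, 68), (282, 63, 65, 62), (284, 88, 86, 84), (286, 86, 85, 83), (288, 128, 128, 126), (290, 94, 92, 88), (292, 104, 105, 105), (294, 121, 115, 118)]
255 [(228, 236, 233, 229), (230, 234, 230, 228), (232, 230, 233, 230), (234, 209, 212, 221), (236, 178, 181, 189), (238, 191, 197, 203), (240, 73, 69, 62), (242, 95, 90, 79), (244, 102, 89, 78), (246, 89, 89, 76), (248, 44, 47, 163), (250, 14, 30, 245), (252, 6, 20, 242), (254, 16, 25, 243), (256, 21, 26, 243), (258, 13, 23, 243), (260, 1, 16, 241), (262, 7, 18, 246), (264, 86, 90, 87), (266, 177, 182, 187), (268, 218, 224, 227), (270, 239, 229, 226), (272, 229, 231, 227), (274, 223, 216, 212), (276, 255, 247, 244), (278, 39, 37, 34), (280, 69, 72, 69), (282, 66, 65, 59), (284, 86, 83, 85), (286, 88, 85, 84), (288, 129, 129, 127), (290, 95, 94, 90), (292, 107, 110, 104), (294, 121, 117, 117)]
[0.6, 0, -10] [255.04 268.78]
[-11.2, 0, 5] [254.94 273.26]
[-11.2, 0, 2] [254.95 276.3 ]
[5.8, 0, 3] [254.98 246.93]
```

Request:
send_rows --pt "0.03 0.04 0 0 0 0 -1" --pt "0 0 -0.1 0 0 0 -1" --pt "0 0 -0.1 0 0 0 -1" --pt "0 0 -0.1 0 0 0 -1" --pt "0 0 -0.1 0 0 0 -1" --pt "0 0 -0.1 0 0 0 -1" --pt "0 0 -0.1 0 0 0 -1" --pt "0 0 0 0 0 0 -1"

```text
time_s: 13.7
eef_pos: [0.5565, 0.1019, 0.2309]
eef_rot: [[0.546, 0.838, -0.0], [0.838, -0.546, -0.0], [-0.0, -0.0, -1.0]]
wrist_force: [0.7, 1.0, -2.6]
opening: 0.0397
grasp_force: 40.0
```

Request:
send_rows --pt "0 0 -0.1 0 0 0 -1" --pt "0 0 -0.1 0 0 0 -1" --pt "0 0 -0.1 0 0 0 -1" --pt "0 0 -0.1 0 0 0 -1" --pt "0 0 0 0 0 0 -1" --pt "0 0 0 0 0 0 -1" --pt "0 0 0 0 0 0 -1" --pt "0 0 0 0 0 0 -1"

```text
time_s: 14.7
eef_pos: [0.5567, 0.1019, 0.2273]
eef_rot: [[0.546, 0.838, 0.0], [0.838, -0.546, 0.0], [0.0, 0.0, -1.0]]
wrist_force: [-2.5, -0.1, 3.7]
opening: 0.0397
grasp_force: 40.0
```

Request:
send_rows --pt "0 0 -0.05 0 0 0 -1" --pt "0 0 -0.05 0 0 0 -1" --pt "0 0 -0.05 0 0 0 -1" --pt "0 0 -0.05 0 0 0 -1" --pt "0 0 0 0 0 0 -1" --pt "0 0 0 0 0 0 -1" --pt "0 0 0 0 0 0 -1" --pt "0 0 0 0 0 0 -1"

```text
time_s: 15.7
eef_pos: [0.5567, 0.102, 0.2251]
eef_rot: [[0.546, 0.838, 0.0], [0.838, -0.546, 0.0], [0.0, 0.0, -1.0]]
wrist_force: [-1.7, 0.2, 4.6]
opening: 0.0398
grasp_force: 40.0
```

Run:
```python
from h import *
s=read_state();im=grab_frame("wrist");print(s["wrist_force"],s["eef_pos"],s["ft_torque"])
for x in(240,255):print(x,[(y,*im[y,x].tolist()) for y in range(238,280,2)])
```

```text
[-1.69920926  0.21469339  4.57499126] [0.5567095  0.10195669 0.22508216] [-0.04635143  0.28305216 -0.04543106]
240 [(238, 39, 36, 38), (240, 33, 31, 32), (242, 36, 33, 32), (244, 36, 37, 37), (246, 38, 32, 36), (248, 38, 58, 27), (250, 86, 222, 29), (252, 61, 133, 37), (254, 40, 39, 37), (256, 44, 41, 41), (258, 34, 36, 32), (260, 37, 39, 35), (262, 35, 34, 32), (264, 86, 89, 95), (266, 173, 179, 186), (268, 218, 225, 226), (270, 237, 228, 225), (272, 230, 233, 229), (274, 67, 66, 69), (276, 39, 39, 38), (278, 36, 36, 36)]
255 [(238, 233, 230, 228), (240, 233, 230, 228), (242, 235, 233, 230), (244, 226, 229, 228), (246, 186, 189, 197), (248, 184, 186, 193), (250, 120, 125, 125), (252, 78, 74, 68), (254, 94, 82, 72), (256, 102, 90, 78), (258, 92, 85, 75), (260, 45, 48, 150), (262, 0, 11, 237), (264, 78, 84, 81), (266, 175, 178, 185), (268, 217, 225, 226), (270, 237, 229, 227), (272, 230, 232, 228), (274, 113, 119, 127), (276, 104, 108, 110), (278, 42, 39, 38)]
```

Request:
send_rows --pt "0 0 -0.05 0 0 0 -1" --pt "0 0 -0.05 0 0 0 -1" --pt "0 0 -0.05 0 0 0 -1" --pt "0 0 -0.05 0 0 0 -1" --pt "0 0 -0.05 0 0 0 -1" --pt "0 0 -0.05 0 0 0 -1" --pt "0 0 0 0 0 0 -1" --pt "0 0 0 0 0 0 -1"

```text
time_s: 16.75
eef_pos: [0.557, 0.102, 0.2226]
eef_rot: [[0.546, 0.838, 0.001], [0.838, -0.546, 0.0], [0.001, 0.001, -1.0]]
wrist_force: [-1.8, -0.1, 6.5]
opening: 0.0395
grasp_force: 40.0
```

Request:
send_rows --pt "0 0 -0.05 0 0 0 -1" --pt "0 0 -0.05 0 0 0 -1" --pt "0 0 -0.05 0 0 0 -1" --pt "0 0 -0.05 0 0 0 -1" --pt "0 0 0 0 0 0 -1" --pt "0 0 0 0 0 0 -1" --pt "0 0 0 0 0 0 -1" --pt "0 0 0 0 0 0 -1"

```text
time_s: 17.75
eef_pos: [0.5568, 0.1016, 0.22]
eef_rot: [[0.546, 0.838, 0.0], [0.838, -0.546, -0.001], [-0.0, 0.001, -1.0]]
wrist_force: [-0.1, -3.6, 3.9]
opening: 0.0398
grasp_force: 40.0
```

Request:
send_rows --pt "0 0 -0.05 0 0 0 -1" --pt "0 0 -0.05 0 0 0 -1" --pt "0 0 -0.05 0 0 0 -1" --pt "0 0 -0.05 0 0 0 -1" --pt "0 0 -0.05 0 0 0 -1" --pt "0 0 -0.05 0 0 0 -1" --pt "0 0 0 0 0 0 -1" --pt "0 0 0 0 0 0 -1"

```text
time_s: 18.75
eef_pos: [0.5561, 0.1019, 0.2166]
eef_rot: [[0.546, 0.838, -0.001], [0.838, -0.546, -0.0], [-0.001, -0.001, -1.0]]
wrist_force: [-2.0, -1.9, 1.6]
opening: 0.0395
grasp_force: 40.0
```

Request:
send_rows --pt "0 0 -0.05 0 0 0 -1" --pt "0 0 -0.05 0 0 0 -1" --pt "0 0 -0.05 0 0 0 -1" --pt "0 0 0 0 0 0 -1" --pt "0 0 0 0 0 0 -1" --pt "0 0 0 0 0 0 -1" --pt "0 0 0 0 0 0 -1" --pt "0 0 0 0 0 0 -1"

```text
time_s: 19.75
eef_pos: [0.5565, 0.1018, 0.2154]
eef_rot: [[0.546, 0.838, -0.0], [0.838, -0.546, -0.0], [-0.0, -0.0, -1.0]]
wrist_force: [-2.6, -2.2, 0.1]
opening: 0.0398
grasp_force: 40.0
```

Request:
send_rows --pt "0 0 -0.05 0 0 0 -1" --pt "0 0 -0.05 0 0 0 -1" --pt "0 0 -0.05 0 0 0 -1" --pt "0 0 -0.05 0 0 0 -1" --pt "0 0 -0.05 0 0 0 -1" --pt "0 0 -0.05 0 0 0 -1" --pt "0 0 0 0 0 0 -1" --pt "0 0 0 0 0 0 -1"

```text
time_s: 20.75
eef_pos: [0.5567, 0.1025, 0.2122]
eef_rot: [[0.545, 0.838, 0.0], [0.838, -0.545, 0.001], [0.001, -0.0, -1.0]]
wrist_force: [-0.4, -0.2, -3.0]
opening: 0.0395
grasp_force: 40.0
```

Request:
send_rows --pt "0 0 -0.05 0 0 0 -1" --pt "0 0 -0.05 0 0 0 -1" --pt "0 0 -0.05 0 0 0 -1" --pt "0 0 0 0 0 0 -1" --pt "0 0 0 0 0 0 -1" --pt "0 0 0 0 0 0 -1" --pt "0 0 0 0 0 0 -1" --pt "0 0 0 0 0 0 -1"

```text
time_s: 21.75
eef_pos: [0.5566, 0.1019, 0.211]
eef_rot: [[0.546, 0.838, 0.0], [0.838, -0.546, -0.0], [0.0, 0.0, -1.0]]
wrist_force: [0.0, -0.7, -3.2]
opening: 0.0396
grasp_force: 40.0
```

Request:
send_rows --pt "0 0 -0.04 0 0 0 -1" --pt "0 0 -0.04 0 0 0 -1" --pt "0 0 -0.04 0 0 0 -1" --pt "0 0 -0.04 0 0 0 -1" --pt "0 0 -0.04 0 0 0 -1" --pt "0 0 -0.04 0 0 0 -1" --pt "0 0 0 0 0 0 -1" --pt "0 0 0 0 0 0 -1"

```text
time_s: 22.75
eef_pos: [0.5566, 0.1019, 0.2086]
eef_rot: [[0.546, 0.838, 0.0], [0.838, -0.546, -0.0], [0.0, 0.0, -1.0]]
wrist_force: [0.6, 0.8, -3.1]
opening: 0.0394
grasp_force: 40.0
```

Request:
send_rows --pt "0 0 -0.02 0 0 0 -1" --pt "0 0 -0.02 0 0 0 -1" --pt "0 0 -0.02 0 0 0 -1" --pt "0 0 -0.02 0 0 0 -1" --pt "0 0 -0.02 0 0 0 -1" --pt "0 0 -0.02 0 0 0 -1" --pt "0 0 0 0 0 0 -1" --pt "0 0 0 0 0 0 -1"

```text
time_s: 23.75
eef_pos: [0.5566, 0.1019, 0.2074]
eef_rot: [[0.546, 0.838, -0.0], [0.838, -0.546, -0.0], [-0.0, -0.0, -1.0]]
wrist_force: [-0.6, -0.3, -2.0]
opening: 0.0397
grasp_force: 40.0
```

Request:
send_rows --pt "0 0 -0.02 0 0 0 -1" --pt "0 0 -0.02 0 0 0 -1" --pt "0 0 -0.02 0 0 0 -1" --pt "0 0 0 0 0 0 -1" --pt "0 0 0 0 0 0 -1" --pt "0 0 0 0 0 0 -1" --pt "0 0 0 0 0 0 -1" --pt "0 0 0 0 0 0 -1"

```text
time_s: 24.75
eef_pos: [0.5566, 0.102, 0.2068]
eef_rot: [[0.546, 0.838, 0.0], [0.838, -0.546, 0.0], [0.0, 0.0, -1.0]]
wrist_force: [-0.1, -0.8, -2.7]
opening: 0.0397
grasp_force: 40.0
```

Request:
send_rows --pt "0 0 -0.03 0 0 0 -1" --pt "0 0 -0.03 0 0 0 -1" --pt "0 0 -0.02 0 0 0 -1" --pt "0 0 0 0 0 0 -1" --pt "0 0 0 0 0 0 -1" --pt "0 0 0 0 0 0 -1" --pt "0 0 0 0 0 0 -1" --pt "0 0 0 0 0 0 -1"

```text
time_s: 25.75
eef_pos: [0.5567, 0.1019, 0.2062]
eef_rot: [[0.546, 0.838, 0.0], [0.838, -0.546, 0.0], [0.0, 0.0, -1.0]]
wrist_force: [-0.7, 0.3, 0.6]
opening: 0.0395
grasp_force: 40.0
```

Request:
send_rows --pt "0 0 -0.02 0 0 0 -1" --pt "0 0 -0.02 0 0 0 -1" --pt "0 0 0 0 0 0 -1" --pt "0 0 0 0 0 0 -1" --pt "0 0 0 0 0 0 -1" --pt "0 0 0 0 0 0 -1" --pt "0 0 0 0 0 0 -1" --pt "0 0 0 0 0 0 -1"

```text
time_s: 26.75
eef_pos: [0.5567, 0.1019, 0.2058]
eef_rot: [[0.546, 0.838, 0.0], [0.838, -0.546, 0.0], [0.0, 0.0, -1.0]]
wrist_force: [-1.5, 0.2, 4.0]
opening: 0.0396
grasp_force: 40.0
```

Run:
```python
from h import *
s=read_state();im=grab_frame("wrist");cv2.imwrite("pics/wrist6.png",im);print(s["wrist_force"],s["eef_pos"])
sc=cv2.imread
b=grab_frame("scene");cv2.imwrite("pics/scene6.png",b)
A=cv2.resize(im[215:305,225:285],(400,600),interpolation=cv2.INTER_CUBIC)
B=cv2.resize(b[140:200,290:330],(400,600),interpolation=cv2.INTER_CUBIC)
cv2.imwrite("pics/c6.png",np.hstack([A,B]))
```

```text
[-1.46094306  0.16551209  4.0328779 ] [0.55671934 0.10194869 0.20583607]
```

View pics/c6.png

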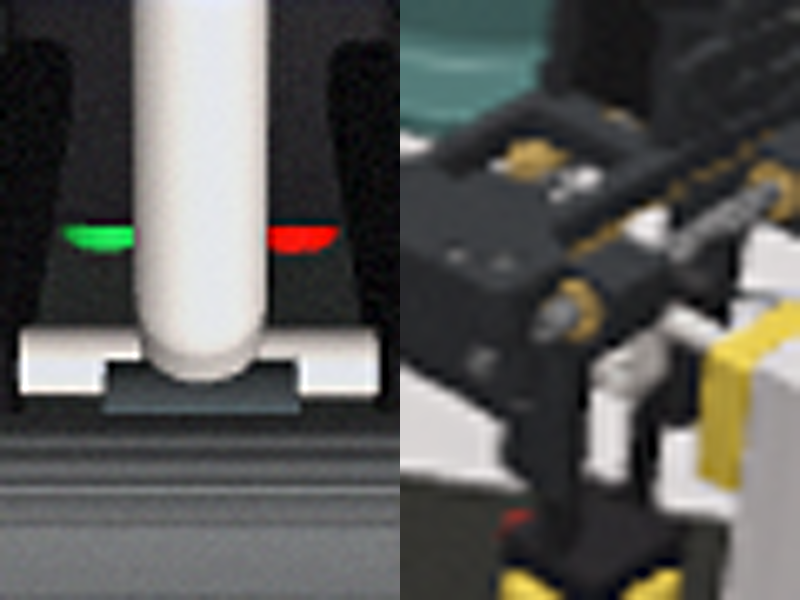

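The bar (crop rows 330–397) is at the same place in the gripper, so it hasn't slipped. It lies below the rod and hinge at (200,370), inside the hook. The force drop as the bar passed 9–10 mm above the bowl marks the snap. Now the tug.

Request:
send_rows --pt "0 0 -0.02 0 0 0 -1" --pt "0 0 -0.02 0 0 0 -1" --pt "0 0 -0.015 0 0 0 -1" --pt "0 0 0 0 0 0 -1" --pt "0 0 0 0 0 0 -1" --pt "0 0 0 0 0 0 -1" --pt "0 0 0 0 0 0 -1" --pt "0 0 0 0 0 0 -1"

```text
time_s: 27.85
eef_pos: [0.5568, 0.102, 0.2057]
eef_rot: [[0.546, 0.838, 0.001], [0.838, -0.546, 0.0], [0.0, 0.0, -1.0]]
wrist_force: [-2.3, -0.2, 6.3]
opening: 0.0395
grasp_force: 40.0
```

Request:
send_rows --pt "0 0 -0.02 0 0 0 -1" --pt "0 0 -0.02 0 0 0 -1" --pt "0 0 0 0 0 0 -1" --pt "0 0 0 0 0 0 -1" --pt "0 0 0 0 0 0 -1" --pt "0 0 0 0 0 0 -1" --pt "0 0 0 0 0 0 -1" --pt "0 0 0 0 0 0 -1"

```text
time_s: 28.85
eef_pos: [0.5568, 0.102, 0.2057]
eef_rot: [[0.546, 0.838, 0.001], [0.838, -0.546, 0.0], [0.001, 0.001, -1.0]]
wrist_force: [-3.7, -1.1, 7.5]
opening: 0.0394
grasp_force: 40.0
```

Request:
send_rows --pt "-0.03 -0.01 -0.015 0 0 0 -1" --pt "0 0 0 0 0 0 -1" --pt "0 0 0 0 0 0 -1" --pt "0 0 0 0 0 0 -1" --pt "0 0 0 0 0 0 -1" --pt "0 0 0 0 0 0 -1" --pt "0 0 0 0 0 0 -1" --pt "0 0 0 0 0 0 -1"

```text
time_s: 29.85
eef_pos: [0.5568, 0.102, 0.2056]
eef_rot: [[0.546, 0.838, 0.001], [0.838, -0.546, 0.0], [0.001, 0.001, -1.0]]
wrist_force: [-2.5, 0.7, 8.1]
opening: 0.0393
grasp_force: 40.0
```

Request:
send_rows --pt "0 0 0 0 0 0 -1" --pt "0 0 0 0 0 0 -1" --pt "0 0 0 0 0 0 -1" --pt "0 0 0 0 0 0 -1" --pt "0 0 0 0 0 0 -1" --pt "0 0 0 0 0 0 -1" --pt "0 0 0 0 0 0 -1" --pt "0 0 0 0 0 0 -1"

```text
time_s: 30.85
eef_pos: [0.5568, 0.102, 0.2057]
eef_rot: [[0.546, 0.838, 0.001], [0.838, -0.546, 0.0], [0.001, 0.001, -1.0]]
wrist_force: [-1.9, -0.5, 9.0]
opening: 0.0395
grasp_force: 40.0
```

Request:
send_rows --pt "0 0 0.02 0 0 0 -1" --pt "0 0 0.02 0 0 0 -1" --pt "0 0 0.02 0 0 0 -1" --pt "0 0 0.02 0 0 0 -1" --pt "0 0 0.02 0 0 0 -1" --pt "0 0 0 0 0 0 -1" --pt "0 0 0 0 0 0 -1" --pt "0 0 0 0 0 0 -1"

```text
time_s: 31.85
eef_pos: [0.5567, 0.1019, 0.2058]
eef_rot: [[0.546, 0.838, 0.001], [0.838, -0.546, 0.0], [0.001, 0.001, -1.0]]
wrist_force: [-1.1, 0.4, 4.6]
opening: 0.0397
grasp_force: 40.0
```

Request:
send_rows --pt "0 0 0.02 0 0 0 -1" --pt "0 0 0.02 0 0 0 -1" --pt "0 0 0.02 0 0 0 -1" --pt "0 0 0.01 0 0 0 -1" --pt "0 0 0 0 0 0 -1" --pt "0 0 0 0 0 0 -1" --pt "0 0 0 0 0 0 -1" --pt "0 0 0 0 0 0 -1" --newtons 20

```text
time_s: 32.85
eef_pos: [0.5562, 0.1018, 0.206]
eef_rot: [[0.546, 0.838, -0.0], [0.838, -0.546, -0.0], [-0.0, -0.0, -1.0]]
wrist_force: [2.0, -0.5, 1.0]
opening: 0.0399
grasp_force: 20.0
```

Request:
send_rows --pt "0 0 0.02 0 0 0 -1" --pt "0 0 0 0 0 0 -1" --pt "0 0 0 0 0 0 -0.06" --pt "0 0 0 0 0 0 -0.03" --pt "0 0 0 0 0 0 0.02" --pt "0 0 0 0 0 0 0.1" --pt "0 0 0 0 0 0 0.2" --pt "0 0 0 0 0 0 0.3" --newtons 5

```text
time_s: 33.85
eef_pos: [0.5563, 0.1018, 0.2064]
eef_rot: [[0.546, 0.838, -0.0], [0.838, -0.546, -0.0], [-0.0, -0.0, -1.0]]
wrist_force: [-0.6, 0.3, 0.3]
opening: 0.0569
grasp_force: 0.0
```

Request:
send_rows --pt "0 0 0 0 0 0 0.4" --pt "0 0 0 0 0 0 0.5" --pt "0 0 0 0 0 0 0.5" --pt "0 0 0 0 0 0 0.5" --pt "0 0 0 0 0 0 0.5" --pt "0 0 0 0 0 0 0.5" --pt "0 0 0 0 0 0 0.5" --pt "0 0 0 0 0 0 0.5"

```text
time_s: 34.85
eef_pos: [0.5563, 0.1018, 0.2064]
eef_rot: [[0.546, 0.838, 0.0], [0.838, -0.546, 0.0], [0.0, 0.0, -1.0]]
wrist_force: [1.2, 0.2, -0.4]
opening: 0.0655
grasp_force: 0.0
```

Run:
```python
from h import *
s=read_state();im=grab_frame("wrist");cv2.imwrite("pics/wrist7.png",im);print(s["wrist_force"],s["opening"])
for y in(266,270,273):
    r=im[y].min(1);print(y,[(x,int(r[x])) for x in range(205,310,4)])
```

```text
[ 1.17774156  0.2497122  -0.42465668] 0.06554392083669534
266 [(205, 37), (209, 40), (213, 19), (217, 27), (221, 28), (225, 25), (229, 189), (233, 183), (237, 187), (241, 187), (245, 195), (249, 134), (253, 184), (257, 201), (261, 180), (265, 186), (269, 188), (273, 176), (277, 172), (281, 37), (285, 21), (289, 22), (293, 22), (297, 36), (301, 37), (305, 36), (309, 34)]
270 [(205, 35), (209, 38), (213, 22), (217, 27), (221, 33), (225, 24), (229, 229), (233, 225), (237, 227), (241, 86), (245, 50), (249, 50), (253, 114), (257, 121), (261, 49), (265, 48), (269, 50), (273, 227), (277, 224), (281, 113), (285, 32), (289, 32), (293, 35), (297, 34), (301, 32), (305, 35), (309, 36)]
273 [(205, 33), (209, 34), (213, 21), (217, 31), (221, 41), (225, 23), (229, 218), (233, 220), (237, 221), (241, 105), (245, 70), (249, 69), (253, 70), (257, 72), (261, 72), (265, 73), (269, 68), (273, 224), (277, 224), (281, 50), (285, 24), (289, 36), (293, 30), (297, 38), (301, 37), (305, 34), (309, 36)]
```

Request:
send_rows --pt "0 0 0.5 0 0 0 0.5" --pt "0 0 1 0 0 0 0.5" --pt "0 0 1.5 0 0 0 0.5" --pt "0 0 1.5 0 0 0 0.5" --pt "0 0 2 0 0 0 0.5" --pt "0 0 2 0 0 0 0.5" --pt "0 0 2 0 0 0 0.5" --pt "0 0 1.5 0 0 0 0.5"

```text
time_s: 35.9
eef_pos: [0.5566, 0.1019, 0.3284]
eef_rot: [[0.546, 0.838, 0.002], [0.838, -0.546, 0.0], [0.001, 0.001, -1.0]]
wrist_force: [0.3, 0.2, -0.2]
opening: 0.0657
grasp_force: 0.0
```

Request:
send_rows --pt "-0.5 -0.8 0 0 0 0 0.5" --pt "-0.5 -0.8 0 0 0 0 0.5" --pt "-0.5 -0.8 0 0 0 0 0.5" --pt "-0.5 -0.8 0 0 0 0 0.5" --pt "-0.5 -0.8 0 0 0 0 0.5" --pt "-0.5 -0.8 0 0 0 0 0.5" --pt "-0.5 -0.8 0 0 0 0 0.5" --pt "0 0 0 0 0 0 0.5"

```text
time_s: 36.9
eef_pos: [0.521, 0.0453, 0.3265]
eef_rot: [[0.546, 0.838, 0.0], [0.838, -0.546, -0.0], [0.0, 0.0, -1.0]]
wrist_force: [-0.3, -0.2, 1.5]
opening: 0.0659
grasp_force: 0.0
```

Run:
```python
from h import *
np.set_printoptions(precision=4,suppress=True)
s=read_state();im=grab_frame("wrist");cv2.imwrite("pics/wrist8.png",im);C=cam("wrist",s)
cv2.imwrite("pics/scene8.png",grab_frame("scene"))
p=proj(C,[.5565,.102,.23]);print(p,s["time_s"])
x0,y0=int(p[0])-40,int(p[1])-40;c=im[y0:y0+80,x0:x0+80].astype(int)
red=(c[...,2]>150)&(c[...,1]<70)&(c[...,0]<70)
n,l,st,ce=cv2.connectedComponentsWithStats(red.astype(np.uint8));print(st[1:],ce[1:]+[x0,y0])
for q in ce[1:]:print(plane(C,q+[x0,y0],.236), s["eef_rot"].T@(plane(C,q+[x0,y0],.236)-[.5565,.102,.2]))
x=int(round(p[0]))
for dx in(-10,0,10):print([(y,*im[y,x+dx].tolist()) for y in range(y0+10,y0+70,2)])
```

```text
[253.1285 123.6196] 36.9
[[ 35  34  11  14 153]
 [ 46  57   9   2  17]] [[253.0327 123.4575]
 [262.7647 140.5294]]
[0.5566 0.1022 0.236 ] [ 0.0002 -0.     -0.036 ]
[0.5559 0.0871 0.236 ] [-0.0128  0.0076 -0.036 ]
[(93, 105, 92, 81), (95, 101, 86, 76), (97, 105, 90, 80), (99, 102, 88, 74), (101, 103, 90, 81), (103, 98, 86, 76), (105, 35, 31, 35), (107, 34, 35, 39), (109, 53, 53, 55), (111, 53, 49, 49), (113, 51, 49, 50), (115, 51, 50, 53), (117, 50, 50, 51), (119, 54, 51, 54), (121, 205, 212, 220), (123, 241, 230, 227), (125, 205, 214, 221), (127, 45, 43, 44), (129, 56, 53, 55), (131, 46, 41, 44), (133, 51, 49, 46), (135, 46, 46, 48), (137, 40, 35, 38), (139, 64, 167, 31), (141, 87, 228, 27), (143, 38, 34, 37), (145, 42, 41, 43), (147, 36, 34, 35), (149, 42, 42, 38), (151, 39, 38, 36)]
[(93, 239, 231, 228), (95, 240, 230, 228), (97, 239, 230, 227), (99, 241, 232, 229), (101, 226, 231, 228), (103, 190, 193, 200), (105, 177, 183, 188), (107, 180, 186, 193), (109, 118, 122, 125), (111, 91, 85, 78), (113, 101, 91, 77), (115, 76, 75, 63), (117, 25, 38, 255), (119, 34, 44, 249), (121, 34, 4
[... 197 characters left out ...]
, (141, 206, 210, 218), (143, 48, 50, 47), (145, 35, 33, 33), (147, 32, 35, 33), (149, 34, 35, 34), (151, 43, 40, 38)]
[(93, 102, 88, 76), (95, 103, 87, 81), (97, 102, 87, 76), (99, 98, 84, 73), (101, 99, 84, 73), (103, 103, 91, 78), (105, 39, 61, 69), (107, 45, 42, 46), (109, 69, 66, 66), (111, 67, 62, 64), (113, 68, 70, 65), (115, 62, 61, 63), (117, 66, 59, 61), (119, 65, 63, 64), (121, 199, 204, 214), (123, 239, 229, 227), (125, 207, 213, 220), (127, 50, 45, 49), (129, 57, 56, 55), (131, 54, 49, 54), (133, 59, 52, 56), (135, 50, 46, 50), (137, 45, 44, 43), (139, 22, 25, 143), (141, 35, 45, 255), (143, 35, 35, 30), (145, 38, 40, 37), (147, 31, 33, 31), (149, 37, 38, 36), (151, 40, 42, 36)]
```

The wrist image shows the red latch level and shut (rows 117–129). The bar runs under it on both sides at row 123, over the bowl's middle, and the grip hangs free.

```bash
python3 -c "
from plant import *
print(job_done())"
```

```text
the job is handed in; nothing more can be done
None
```

The yellow grip now hangs freely on the grey post's hook with the red latch shut over its bar; I tugged it down at about 8 to 9 N for over a second, let go and handed the job in after 37 s.

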